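# Swing the mantel clock's display bracket across and set it down gently

### The arm

A 6-joint arm with a two-finger parallel gripper is mounted at the origin on the work surface. World frame = base frame: x ahead of the robot, y to its left, z up, the work surface at z = 0. Lengths are in m, angles in rad, forces in N, time in s.
With the tool pointing down it reaches from about 0.375 to 0.9 m from the base axis. Payload 3.1 kg.
Tool frame: the origin (TCP) lies midway between the tips of the shut fingers; the grasp point (between the pads) lies 19 mm behind it; z points along the fingers, y is the line along which they close (so a half turn about z gives the same grasp; the last joint's range is limited). The gripper opens to 87 mm and grips with 3 to 60 N. Pads are 19 mm wide; open, the fingers measure 117 mm over their backs; the gripper's body (75 mm by 190 mm) begins 51 mm behind the grasp point.
Start: joints at [-1.506, 0.527, 1.433, -0, 1.181, -0.178], TCP at [0.15, -0.607, 0.223] pointing down, gripper open.
Joint ranges: [-3.08, 3.08], [-0.75, 2.2], [0.22, 2.44], [-1.43, 4.57], [0, 2.65], [-2.85, 2.85]. Speed limits (rad/s): [2.79, 2.79, 3.14, 3.14, 3.14, 3.14].

### API

Orientations are given as a unit quaternion [x, y, z, w].
In Python, from rig import robot gives the robot as it stands. The module is installed in compiled form; this text tells all that it offers.
- The arm moves only by the tool play_rows, never from a script. Its arguments are lists of equal length, an entry for each row: "gripper": the closure, from -1 (fully open) to 1 (shut); "delta_pos": the shift along the tool's x, y, z in cm, a list of three; "turn": the turn, a rotation vector about the tool's x, y, z in rad, a list of three. A call has 1 to 12 rows; each row is the pose to reach, as a shift and turn from the pose commanded when the call began, along the tool's axes at that moment; what a row does not reach only later rows make up. A row lasts 1/8 s, in which the tool goes at most 62.5 mm and 10.7 degrees, less where a joint would pass 70% of its speed; a pose out of reach is approached as far as the arm can. A call with a gripper value outside its range is refused whole. The fingers move at their own pace and stop on an object; "squeeze" is the grip in N (left out, the last holds). Time passes only in rows, so rows that repeat a pose let the fingers close. It gives the time, the measured TCP pose, the force, the opening and the grip force at its end, in the units of the state.
- robot.get_obs(): the state, without advancing time (a new reading comes with each control period).
- robot.camera(name): name is "side" or "top" or "wrist"; returns a dict with "color" (384x512x3 uint8, red, green, blue), "vfov" (degrees; the focal length in pixels is half the picture's height over the tangent of half this angle, whatever the lens; pixels are square), "cx", "cy" (the principal point, pixels), "R" (3x3) and "t" (3): a world point X has camera coordinates R X + t. Camera axes: x right, y down, z forward; pixel columns grow to the right and rows downward; lengths in m; the calibration is good to about 2 mm. A picture is of the moment at which its call begins. There is no depth.
- robot.hand_in(): hands the job in; it is judged then, once.
The state is a dict: "time": time; "q": joint angles; "joint_velocities": joint speeds; "joint_torque": joint torques, N m; "position": TCP position; "tool_rot": TCP orientation; "ft_force": force on the tool from outside, world axes, zero at the start; "moment": the same for the moment, N m; "grip_width": finger opening in m; "grip_force": force on a finger pad.
Only numpy, scipy, OpenCV 4.12 (cv2) and the standard library are available. Lean on these libraries where they do the work, as an engineer would, in place of code of your own. Each camera call takes 0.05 s, during which the arm holds its last target. There are 200 camera calls.

### The job

The gilt mantel clock stands on a heavy swing bracket that rests against one of two padded buffers. Using only the bracket's sprung handle, swing the clock to the middle, straight out from its stand, keep it standing still there for about four seconds for a photograph, then bring it to rest against the other buffer and let go. Bump neither buffer (arrive slower than about 8 cm/s at the clock), never touch the clock or its arm, and leave the bowl, the pendulum bob and the crank key alone.

Things in the scene. Friction and masses are not known exactly. Their poses are not given: they have to be found in the camera images.
- stand: Fixed cast iron stand: round foot 150 mm across, pillar 28 mm thick and 142 mm high that leans 2 degrees towards the stand's -x. Origin: centre of the foot's underside on the table. x axis: straight out from the stand, roughly away from the robot (the middle direction); y left of that; z up. Two rubber buffers stand 140 mm from the pillar, left and right of the bracket's arm.
- hinge_axis (a point): Point on the common turning axis of bracket and handle (the pillar's axis), 172 mm above the table at knob height, in free air above the pillar, 6 mm from the stand's origin towards its -x. Released, the pillar's lean makes the bracket tip away from the middle to either side: gravity torque +0.238*sin(gate) N m nominal; the middle is the highest point, the buffers are where it parks.
- gate (a joint): Angle of the bracket about the pillar (rad), counterclockwise from above. 0: arm along the stand's x (the middle). -0.7: on the right buffer (the start); +0.7: on the left buffer. Nominal inertia of bracket with clock 0.177 kg m2; gravity torque as told under hinge_axis; bearing friction 0.006 N m, damping 0.01 N m s/rad. Inertia and gravity torque together vary by a hidden factor 0.85 to 1.2.
- handle (a joint): Angle of the sprung handle relative to the bracket (rad), counterclockwise from above, -2.2 to 2.2; 0: relaxed, pointing away from the clock. Seen from the stand's x axis the lever points to gate + handle + pi. It drives the bracket only through a torsion spring: torque on bracket = 0.12 N m/rad * handle + 0.02 N m s/rad * its rate. Released, it springs back to 0.
- knob_grip (a point): Grip point: middle of the upright, freely spinning wooden knob (32 mm diameter, 66 mm high) at the end of the handle lever, 120 mm from the pillar's axis; about 0.17 m above the table, knob reaching 33 mm above and below it. The 16 mm thick lever is just below the knob. Take it from above, any finger direction.
- chime_bowl: Bystander: white ceramic chime bowl, 110 mm across, 60 mm high; origin at its underside centre.
- pendulum_bob: Bystander: brass pendulum bob, a disc 84 mm across, 22 mm high, lying flat; origin at its underside centre.
- crank_key: Bystander: L-shaped steel crank key with a bone grip, about 110 mm long, 20 mm high, lying flat; origin near the middle of its shaft on the table.
- bracket_root (a point): Point on the top face of the bracket's iron arm, 60 mm out from the pillar's axis, 85 mm above the table; its x axis points out along the arm. The arm is 40 mm wide, 30 mm high and reaches 305 mm from the pillar. Fixed on it, centred 250 mm from the pillar: the gilt mantel clock, 160 mm wide, 95 mm deep, top 230 mm above the table. Together 3.3 kg nominal. Not to be touched.

How it is judged:
By the outcome, as a careful person would: the job done as asked, in the order asked, and still so for the second after the job is handed in, with the robot touching nothing.
It also fails if it takes over 58 s, if anything falls off the work surface, if the arm or the gripper's body presses on something with over 40 N, if the wrist force passes 120 N, or if a joint passes its speed limit or range.

## Working session

There is one attempt and no reset: what is moved stays moved. The work goes in short steps, Python scripts to look and compute and a tool call to move; the robot and the scene stay as the last step left them, time stands still between calls to the robot, and variables do not carry over. Pictures are saved under pics/ and viewed, at most 10 in all, crops included, and the job is handed in when it is done.

Besides the shell and the picture viewer there is one more tool, called after "Request:" as name(argument=value, ...), one argument or row to a line, values as JSON. play_rows: Moves the arm, as the interface text tells. Its arguments: {"type":"object","properties":{"gripper":{"type":"array","items":{"type":"number"}},"delta_pos":{"type":"array","items":{"type":"array","items":{"type":"number"}}},"turn":{"type":"array","items":{"type":"array","items":{"type":"number"}}},"squeeze":{"type":"number"}},"required":["gripper","delta_pos","turn"]}

```bash
mkdir -p pics; cat > h.py <<'E'
from rig import robot
import numpy as np, cv2
def snap(n,f):
    c=robot.camera(n); cv2.imwrite('pics/'+f,c['color'][:,:,::-1]); np.savez('pics/'+f+'.npz',**{k:c[k] for k in('vfov','cx','cy','R','t')}); return c
def cam(f): return np.load('pics/'+f+'.npz')
def foc(c): return 192/np.tan(np.radians(float(c['vfov']))/2)
def proj(c,X):
    p=c['R']@np.array(X)+c['t']; f=foc(c); return c['cx']+f*p[0]/p[2], c['cy']+f*p[1]/p[2]
def onz(c,u,v,z):
    d=c['R'].T@np.array([(u-c['cx'])/foc(c),(v-c['cy'])/foc(c),1]); o=-c['R'].T@c['t']; return o+d*(z-o[2])/d[2]
E
python3 - <<'E'
from h import *
for n in('side','top'):
    c=snap(n,n+'0.png'); print(n,foc(c),-c['R'].T@c['t'],c['R'].round(3).tolist())
print(robot.get_obs())
E
```

```text
side 442.3679373081145 [-0.12215906 -0.93742317  1.19449689] [[0.834, -0.552, 0.015], [-0.374, -0.584, -0.72], [0.406, 0.595, -0.694]]
top 400.59168423946755 [ 0.30642879 -0.02887258  1.35303119] [[0.014, -1.0, -0.017], [-0.988, -0.011, -0.155], [0.154, 0.019, -0.988]]
{'time': 0.1, 'q': array([-1.50649922e+00,  5.28381867e-01,  1.43377454e+00,  1.57307302e-06,
        1.18142385e+00, -1.78475935e-01]), 'joint_velocities': array([-1.14426032e-04,  8.24435864e-05, -1.88917534e-03, -8.23087905e-04,
        4.09843451e-04,  1.44946489e-03]), 'joint_torque': array([-4.61869713e-04, -4.40987027e+01, -1.77150822e+01,  6.35429774e-02,
        5.33907360e-02, -3.00231306e-05]), 'position': array([ 0.15024712, -0.60598454,  0.22166406]), 'tool_rot': array([ 9.92641244e-01,  1.21088282e-01,  5.74307893e-05, -9.92138760e-04]), 'ft_force': array([-0.58806753, -0.14333023, -0.60996931]), 'moment': array([ 0.00812705, -0.02654067, -0.00262751]), 'grip_force': 0.0, 'grip_width': 0.08693741090806066}
```

View pics/top0.png

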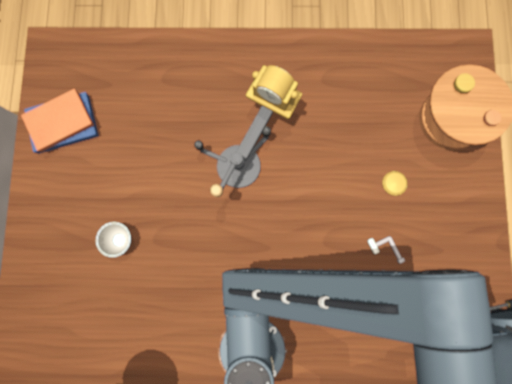

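View pics/side0.png

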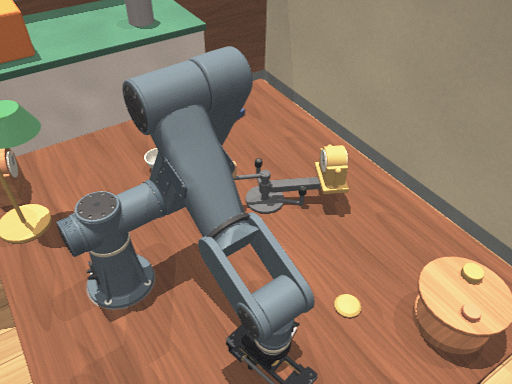

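The top view shows the stand foot near (238,166), the knob at (216,190), the buffers near (199,146) and (266,133), and the clock at (275,90). The bowl is at (114,239), the bob at (394,183) and the key at (388,247). I'll enlarge the stand.

```bash
python3 - <<'E'
from h import *
for n,(x0,y0,x1,y1) in {'top':(180,50,320,220),'side':(220,120,360,225)}.items():
    im=cv2.imread(f'pics/{n}0.png')[y0:y1,x0:x1]; s=5 if n=='side' else 3.5
    im=cv2.resize(im,None,fx=s,fy=s,interpolation=cv2.INTER_CUBIC); cv2.imwrite(f'pics/{n}0c.png',im)
E
```

```text
(no output)
```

View pics/top0c.png

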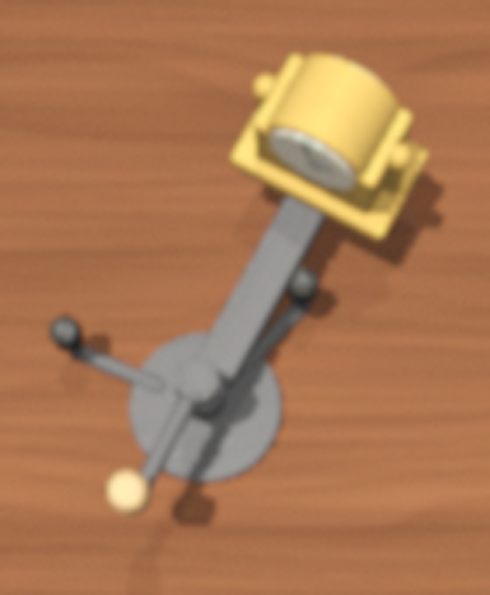

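View pics/side0c.png

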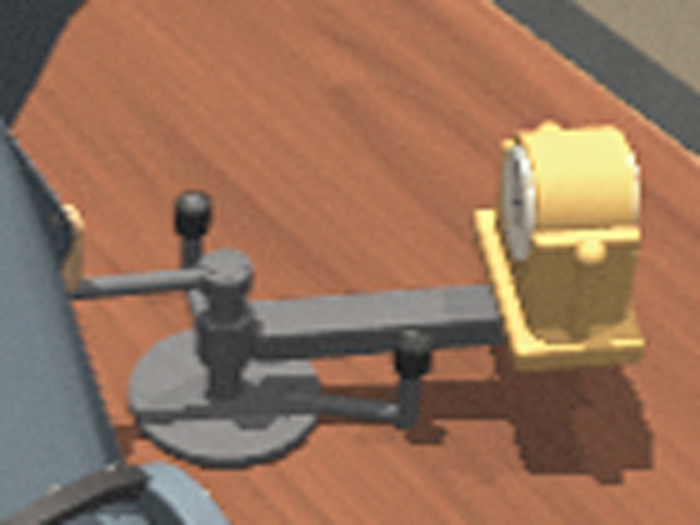

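The top crop shows the knob centre at (127,491), the foot centre at (206,406) and the hub cap at (201,381). The left buffer top is at (65,331) and the right at (303,282). The side crop shows the right buffer ball touching the arm at arm height. Next I'll compute the geometry.

```bash
python3 - <<'E'
from h import *
c=cam('top0.png'); C=lambda x,y:(180+x/3.5,50+y/3.5)
k=onz(c,*C(127,491),.203); f=onz(c,*C(206,406),.008); bl=onz(c,*C(65,331),.09); br=onz(c,*C(303,282),.09);hub=onz(c,*C(201,381),.145)
print('knob',k,'foot',f,'bl',bl,'br',br,'hub',hub)
for z in(.08,.09,.1):
  bl=onz(c,*C(65,331),z)[:2]; br=onz(c,*C(303,282),z)[:2]
  for o in(f[:2],hub[:2]): print(z,[ (np.linalg.norm(b-o),np.arctan2(*(b-o)[::-1])) for b in(bl,br)])
d=hub-k; print('lever',np.linalg.norm(d[:2]),np.arctan2(d[1],d[0]))
# side check of buffers: z
s=cam('side0.png'); S=lambda x,y:(220+x/5,120+y/5)
print('side proj foot',(np.array(proj(s,[*f[:2],0.008]))-[220,120])*5,'bl',[((np.array(proj(s,[*onz(c,*C(65,331),z)[:2],z]))-[220,120])*5).round() for z in(.08,.1,.12)],'br',[((np.array(proj(s,[*onz(c,*C(303,282),z)[:2],z]))-[220,120])*5).round() for z in(.08,.1,.12)],'hub',(np.array(proj(s,hub))-[220,120])*5)
for n,p in dict(bowl=(114,239),bob=(394,183),key=(388,247)).items(): print(n,onz(c,*p,.02))
# arm centreline end points, crop px at z=.085: near hub/at clock
for a in((217,372),(303,208)): print(onz(c,*C(*a),.085))
im=cv2.imread('pics/top0.png'); h=cv2.cvtColor(im,cv2.COLOR_BGR2HSV); m=cv2.inRange(h,(18,110,120),(35,255,255)); m[:,:200]=0;m[:,330:]=0;m[150:]=0
n,l,st,ce=cv2.connectedComponentsWithStats(m); print(st[1:][st[1:,4]>20],ce[1:][st[1:,4]>20])
E
```

```text
knob [0.4893357 0.1075156 0.203    ] foot [0.60571478 0.05540449 0.008     ] bl [0.65755207 0.18316782 0.09      ] br [ 0.70676394 -0.03797393  0.09      ] hub [0.59778645 0.05170662 0.145     ]
0.08 [(np.float64(0.14049312878211706), np.float64(1.171517312812121)), (np.float64(0.13998052971132843), np.float64(-0.7309755059112332))]
0.08 [(np.float64(0.14709934812269343), np.float64(1.1316211803102172)), (np.float64(0.1436402060098351), np.float64(-0.6749307372924384))]
0.09 [(np.float64(0.13787883413130067), np.float64(1.1853609598108528)), (np.float64(0.13758801116018238), np.float64(-0.745965660112524))]
0.09 [(np.float64(0.14440905164747236), np.float64(1.144102484999371)), (np.float64(0.14113360327264546), np.float64(-0.6885655190848616))]
0.1 [(np.float64(0.13529198167091422), np.float64(1.1997368461371216)), (np.float64(0.13522749914522642), np.float64(-0.7614827358601011))]
0.1 [(np.float64(0.1417421035329355), np.float64(1.1570555554666107)), (np.float64(0.138654184055875), np.float64(-0.7026906413960821))]
lever 0.12196806169827772 -0.475260899176473
side proj foot [223.680
[... 368 characters left out ...]
8  0.085     ]
[[ 203    0    7   17   49]
 [ 219    0   12   26  155]
 [ 257    0    8   26  117]
 [ 277    0    8    9   26]
 [ 323    1    6   14   40]
 [ 266    3   19   23  104]
 [ 244    6   11    8   33]
 [ 302    8    9   18   61]
 [ 239   12    9    9   26]
 [ 324   13    6   12   29]
 [ 266   19    8    8   26]
 [ 246   65   56   54 1623]] [[206.3877551    7.        ]
 [224.41290323  12.96129032]
 [261.05982906  11.58974359]
 [280.69230769   3.26923077]
 [325.2          6.525     ]
 [273.06730769  13.        ]
 [249.03030303  10.18181818]
 [306.42622951  17.95081967]
 [242.38461538  15.88461538]
 [326.75862069  18.86206897]
 [269.34615385  22.57692308]
 [275.24584104  89.10104744]]
```

```bash
cat > geo.py <<'E'
import numpy as np
Y=0.243; ex=np.array([np.cos(Y),np.sin(Y),0]); ey=np.array([np.sin(Y),-np.cos(Y),0]); ez=np.array([0,0,-1.])
T=np.array([ex,ey,ez])           # world -> tool
YAW=0.226; A=np.array([0.5985,0.0535])
def knob(phi,zg=0.157):          # TCP target for lever angle phi
    a=YAW+phi; return np.array([A[0]-.12*np.cos(a),A[1]-.12*np.sin(a),zg+.004*(1-np.cos(phi))])
def phi_of(p): return np.arctan2(A[1]-p[1],A[0]-p[0])-YAW
E
python3 - <<'E'
from geo import *
s=np.array([.15,-.607,.223]); k=knob(-.7); print(k)
for p in([.42,-.3,.25],[k[0],k[1],.25],k): print((T@(np.array(p)-s)*100).round(2))
E
```

```text
[0.49173005 0.10827387 0.15794063]
[ 33.59 -23.3   -2.7 ]
[ 50.38 -61.2   -2.7 ]
[ 50.38 -61.2    6.51]
```

Request:
play_rows(
  gripper=[-1,-1,-1,-1,-1,-1,-1,-1,-1,-1,-1,-1],
  delta_pos=[
    [4,-2.8,-0.5],
    [8.5,-6,-1.5],
    [13.5,-9.4,-2.7],
    [18.5,-13,-2.7],
    [23.5,-16.5,-2.7],
    [28.5,-20.5,-2.7],
    [32.5,-25,-2.7],
    [36,-30,-2.7],
    [39,-35,-2.7],
    [41.5,-40,-2.7],
    [43.5,-45,-2.7],
    [45.5,-50,-2.7],
  ],
  turn=[
    [0,0,0],
    [0,0,0],
    [0,0,0],
    [0,0,0],
    [0,0,0],
    [0,0,0],
    [0,0,0],
    [0,0,0],
    [0,0,0],
    [0,0,0],
    [0,0,0],
    [0,0,0],
  ],
)

```text
time: 1.6
position: [0.4716, -0.0101, 0.2494]
tool_rot: [0.993, 0.121, -0.0, -0.0]
ft_force: [-0.0, 0.1, 0.4]
grip_width: 0.0869
grip_force: 0.0
```

Request:
play_rows(
  gripper=[-1,-1,-1,-1,-1],
  delta_pos=[
    [2,-4.5,0],
    [4,-8.5,0],
    [4.9,-11.2,0],
    [4.9,-11.2,0],
    [4.9,-11.2,0],
  ],
  turn=[
    [0,0,0],
    [0,0,0],
    [0,0,0],
    [0,0,0],
    [0,0,0],
  ],
)

```text
time: 2.22
position: [0.492, 0.1081, 0.2493]
tool_rot: [0.993, 0.121, -0.0, 0.0]
ft_force: [0.3, -0.5, 0.4]
grip_width: 0.0872
grip_force: 0.0
```

```bash
python3 - <<'E'
from h import *
o=robot.get_obs(); print(o['time'],o['position'],o['tool_rot'],o['q'],o['ft_force'])
c=snap('wrist','w1.png'); t=snap('top','t1.png')
for z in (.203,): print('knob expected in wrist',proj(c,[.4917,.1083,z]))
im=np.hstack([cv2.imread('pics/w1.png'),cv2.resize(cv2.imread('pics/t1.png')[40:232,150:406],(512,384))]); cv2.imwrite('pics/v1.png',cv2.resize(im,(800,300)))
E
```

```text
2.225 [0.49201767 0.1080999  0.24928248] [ 9.92629690e-01  1.21186013e-01 -4.46674409e-04  2.21491035e-04] [-5.55464452e-03  3.30580374e-01  1.69849863e+00 -6.15926848e-04
  1.11334375e+00  1.32254468e+00] [ 0.31710145 -0.5422992   0.44113871]
knob expected in wrist (np.float64(254.899647899055), np.float64(210.44192043609834))
```

View pics/v1.png

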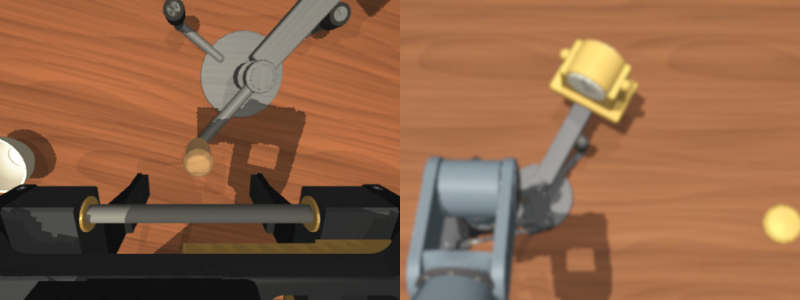

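The wrist view shows the knob at about (255,209), and the model predicted (255,210). In the top view the clock is clear of the robot. I'll descend and grip, and write the estimator and planner.

Request:
play_rows(
  gripper=[-1,-1,-1,-1,-1,1,1,1,1,1],
  delta_pos=[
    [0,0,2.5],
    [0,0,5],
    [0,0,7.5],
    [0,0,9.2],
    [0,0,9.2],
    [0,0,9.2],
    [0,0,9.2],
    [0,0,9.2],
    [0,0,9.2],
    [0,0,9.2],
  ],
  turn=[
    [0,0,0],
    [0,0,0],
    [0,0,0],
    [0,0,0],
    [0,0,0],
    [0,0,0],
    [0,0,0],
    [0,0,0],
    [0,0,0],
    [0,0,0],
  ],
  squeeze=15,
)

```text
time: 3.58
position: [0.4924, 0.1086, 0.1577]
tool_rot: [0.993, 0.121, 0.0, 0.0]
ft_force: [-0.1, 0.2, 0.5]
grip_width: 0.0449
grip_force: 0.0
```

```bash
cat > ctl.py <<'E'
import sys,json,os
from h import *; from geo import *
from scipy.optimize import least_squares, brentq
K,CD,FR,D=.12,.02,.006,.01; DT=.0125
def gate_meas(c):
    im=cv2.cvtColor(c['color'],cv2.COLOR_RGB2HSV); m=cv2.inRange(im,(18,110,120),(35,255,255)); m[:,:185]=0; m[:,345:]=0; m[:35]=0; m[180:]=0
    n,l,st,ce=cv2.connectedComponentsWithStats(m); i=1+np.argmax(st[1:,4]); return ce[i],st[i,4]
Z=.15
def ang(c,uv):
    p=onz(c,*uv,Z)[:2]; a=A+np.array([np.cos(YAW),np.sin(YAW)])*(.172-Z)*.035; d=p-a; return np.arctan2(d[1],d[0])-YAW
def step(g,w,ph,phd,f,b):
    h=ph+b-g
    tau=.238*f*np.sin(g)+K*h+CD*(phd-w)-D*w
    J=.177*f; w+=DT*tau/J; w=np.sign(w)*max(abs(w)-DT*FR/J,0); g+=DT*w
    if g<-.7: g,w=-.7,max(w,0)
    if g>.7: g,w=.7,min(w,0)
    return g,w
def sim(g,w,t0,t1,P,f,b,ts=()):
    tt=np.arange(t0,t1+1e-6,DT); ph=np.interp(tt,P[:,0],P[:,1]); G=[]
    for i in range(len(tt)):
        G.append((g,w)); pd=(ph[i]-ph[i-1])/DT if i else 0
        g,w=step(g,w,ph[i],pd,f,b)
    G=np.array(G); return G,[np.interp(t,tt,G[:,0]) for t in ts]
def state():
    return json.load(open('st.json')) if os.path.exists('st.json') else None
def update():
    o=robot.get_obs(); c=robot.camera('top'); uv,ar=gate_meas(c); t=o['time']; s=state()
    if s is None:
        s=dict(C=[.4917,.1083,.158],P=[[t-.05,phi_of([.4917,.1083])]],M=[],off=-.7-ang(c,uv),pend=None,w0=None)
    if s['pend']:
        t0=s['P'][-1][0]
        tr=t-len(s['pend'])/8; s['P'].append([tr,s['P'][-1][1]])
        for i,C in enumerate(s['pend']): s['P'].append([tr+(i+1)/8,phi_of(C)])
        s['C']=s['pend'][-1]; s['pend']=None
    g=ang(c,uv)+s['off']; s['M'].append([t,g]); s['P'].append([t+.05,s['P'][-1][1]])
    print(f"t={t:.2f} meas g={g:.4f} area={ar} uv={uv.round(1)} phi_cmd={s['P'][-1][1]:.3f} phi_tcp={phi_of(o['position']):.3f} pos-cmd(mm)={(1000*(o['position']-s['C'])).round(1)} F={o['ft_force'].round(1)} grip={o['grip_width']:.4f}/{o['grip_force']:.1f}")
    return s,t
def estimate(s,t,win):
    P=np.array(s['P']); M=np.array(s['M']); M=M[M[:,0]>=max(t-win,M[0,0])]
    t0=M[0,0]; start=len(M)==len(s['M']); W=.002 if start else .3
    fun=lambda x: np.r_[(np.array(sim(x[2],x[3],t0,t+.05,P,x[0],x[1],M[:,0])[1])-M[:,1])/.004,(x[0]-s.get('f',1))/(.1 if start else .03),(x[1]-s.get('b',0))/.02,x[3]/W,(x[2]+.7)/.002 if start else 0]
    best=None
    for f0 in ([.88,1,1.12] if start else [s.get('f',1)]):
        r=least_squares(fun,[f0,s.get('b',0),M[0,1],0],diff_step=3e-3,x_scale=[.1,.05,.05,.05])
        if best is None or r.cost<best.cost: best=r
    x=best.x; G,_=sim(x[2],x[3],t0,t+.05,P,x[0],x[1]); g,w=G[-1]
    print(f"fit f={x[0]:.3f} b={x[1]:.3f} g={g:.4f} w={w:.4f} res(mrad)={(best.fun[:len(M)]*4).round(1)[-8:]}")
    return x[0],x[1],g,w
def rows(s,phis):
    C=np.array(s['C']); out=[]; pend=[]
    for p in phis:
        d=np.round(T@(knob(p)-C)*100,1); out.append(d.tolist()); pend.append((C+T.T@d/100).tolist())
    s['pend']=pend; print('ROWS',[[float(v)+0. for v in r] for r in out]); json.dump(s,open('st.json','w'))
def plan(s,t,est,target,speed,n,om=1.5,T_=None):
    """min-jerk from present to target, model-predicted closed loop, phi per row"""
    f,b,g,w=est; T_=T_ or max(1.5,1.875*abs(target-g)/speed); g0=g; w0=w; ph=s['P'][-1][1]; phis=[]; pred=[]
    # quintic with start velocity
    a=np.linalg.solve([[T_**3,T_**4,T_**5],[3*T_**2,4*T_**3,5*T_**4],[6*T_,12*T_**2,20*T_**3]],[target-g0-w0*T_,-w0,0])
    ref=lambda x:(g0+w0*x+a@[x**3,x**4,x**5],w0+a@[3*x**2,4*x**3,5*x**4],a@[6*x,12*x**2,20*x**3]) if x<T_ else (target,0,0)
    for i in range(n):
        r,rd,rdd=ref((i+1)/8); J=.177*f
        acc=rdd+1.6*om*(rd-w)+om**2*(r-g)
        sg=np.sign(rd) if abs(rd)>.005 else np.sign(w)*(abs(w)>.004)
        h=(J*acc-.238*f*np.sin(g)+D*w+FR*sg)/K
        h=np.clip(h,-2,2); new=np.clip(g+h-b,ph-.2,ph+.2)
        for j in range(10): g,w=step(g,w,ph+(new-ph)*(j+1)/10,(new-ph)*8,f,b)
        ph=new; phis.append(ph); pred.append(round(g,3))
    print('T',round(T_,2),'pred g',pred,'phi',np.round(phis,2)); rows(s,phis)
E
python3 - <<'E'
from ctl import *
s,t=update(); rows(s,[-.5,-.3,-.1,.1,.25,.35,.4,.4])
E
```

```text
t=3.58 meas g=-0.7000 area=1633 uv=[275.3  89.1] phi_cmd=-0.700 phi_tcp=-0.705 pos-cmd(mm)=[ 0.7  0.3 -0.3] F=[-0.1  0.2  0.5] grip=0.0449/0.0
ROWS [[-1.4, 2.0, 0.1], [-2.4, 4.1, 0.1], [-2.9, 6.5, 0.1], [-2.9, 8.9, 0.1], [-2.6, 10.7, 0.1], [-2.3, 11.8, 0.1], [-2.1, 12.4, 0.1], [-2.1, 12.4, 0.1]]
```

Request:
play_rows(
  gripper=[1,1,1,1],
  delta_pos=[
    [0,0,0],
    [0,0,0],
    [0,0,0],
    [0,0,0],
  ],
  turn=[
    [0,0,0],
    [0,0,0],
    [0,0,0],
    [0,0,0],
  ],
  squeeze=15,
)

```text
time: 4.12
position: [0.4923, 0.1086, 0.1575]
tool_rot: [0.993, 0.121, -0.0, -0.0]
ft_force: [0.7, 0.3, -0.0]
grip_width: 0.0324
grip_force: 14.8
```

```bash
rm st.json; python3 - <<'E'
from ctl import *
s,t=update(); rows(s,[-.5,-.3,-.1,.1,.25,.35,.4,.4])
E
```

```text
t=4.12 meas g=-0.7000 area=1623 uv=[275.2  89.1] phi_cmd=-0.700 phi_tcp=-0.704 pos-cmd(mm)=[ 0.6  0.3 -0.5] F=[ 0.7  0.3 -0. ] grip=0.0324/14.8
ROWS [[-1.4, 2.0, 0.1], [-2.4, 4.1, 0.1], [-2.9, 6.5, 0.1], [-2.9, 8.9, 0.1], [-2.6, 10.7, 0.1], [-2.3, 11.8, 0.1], [-2.1, 12.4, 0.1], [-2.1, 12.4, 0.1]]
```

Request:
play_rows(
  gripper=[1,1,1,1,1,1,1,1],
  delta_pos=[
    [-1.4,2.0,0.1],
    [-2.4,4.1,0.1],
    [-2.9,6.5,0.1],
    [-2.9,8.9,0.1],
    [-2.6,10.7,0.1],
    [-2.3,11.8,0.1],
    [-2.1,12.4,0.1],
    [-2.1,12.4,0.1],
  ],
  turn=[
    [0,0,0],
    [0,0,0],
    [0,0,0],
    [0,0,0],
    [0,0,0],
    [0,0,0],
    [0,0,0],
    [0,0,0],
  ],
)

```text
time: 5.18
position: [0.5046, -0.0164, 0.157]
tool_rot: [0.993, 0.12, 0.003, -0.001]
ft_force: [5.4, 5.3, -0.6]
grip_width: 0.0316
grip_force: 14.8
```

```bash
cat > go.py <<'E'
from ctl import *
tg,sp,n,win=[float(v) for v in sys.argv[1:5]]
s,t=update(); e=estimate(s,t,win); s['f'],s['b']=(s.get('f',1),s.get('b',0))
plan(s,t,e,tg,sp,int(n))
E
python3 go.py 0 .18 8 20
```

```text
t=5.17 meas g=-0.6998 area=1625 uv=[275.2  89.1] phi_cmd=0.402 phi_tcp=0.414 pos-cmd(mm)=[3.4 0.7 0. ] F=[ 5.4  5.3 -0.6] grip=0.0316/14.8
fit f=1.000 b=0.000 g=-0.7000 w=0.0000 res(mrad)=[ 0.  -0.2]
T 7.29 pred g [np.float64(-0.699), np.float64(-0.698), np.float64(-0.696), np.float64(-0.693), np.float64(-0.69), np.float64(-0.686), np.float64(-0.682), np.float64(-0.676)] phi [0.6  0.63 0.65 0.66 0.68 0.69 0.7  0.71]
ROWS [[1.1, 2.1, -0.1], [1.3, 2.4, -0.1], [1.4, 2.5, -0.1], [1.6, 2.7, -0.1], [1.7, 2.9, -0.1], [1.8, 3.0, -0.1], [1.9, 3.1, -0.1], [1.9, 3.2, -0.1]]
```

The 7 N radial force means the axis estimate is about 3 mm off. I'll refit the axis from the two gripped TCP positions; the gate is still on its buffer.

```bash
python3 - <<'E'
import re
s=open('geo.py').read().replace('YAW=0.226; A=np.array([0.5985,0.0535])','YAW=0.246; A=np.array([0.600,0.056])'); open('geo.py','w').write(s)
import json; C=json.load(open('st.json'))['C']; print(C); import os; os.remove('st.json')
c=open('ctl.py').read().replace("dict(C=[.4917,.1083,.158],P=[[t-.05,phi_of([.4917,.1083])]]",f"dict(C={C},P=[[t-.05,phi_of({C})]]"); open('ctl.py','w').write(c)
E
python3 go.py 0 .18 8 20
```

```text
[0.5011532997861164, -0.017109868523788083, 0.157]
t=5.22 meas g=-0.7000 area=1627 uv=[275.2  89.1] phi_cmd=0.391 phi_tcp=0.401 pos-cmd(mm)=[ 3.2  0.9 -0. ] F=[ 3.7  4.4 -1.1] grip=0.0318/14.8
fit f=1.000 b=0.000 g=-0.7000 w=0.0000 res(mrad)=[0.]
T 7.29 pred g [np.float64(-0.699), np.float64(-0.698), np.float64(-0.696), np.float64(-0.693), np.float64(-0.69), np.float64(-0.686), np.float64(-0.682), np.float64(-0.676)] phi [0.59 0.63 0.64 0.66 0.68 0.69 0.7  0.71]
ROWS [[1.4, 2.0, -0.1], [1.7, 2.4, -0.1], [1.8, 2.5, -0.1], [1.9, 2.7, -0.1], [2.0, 2.8, -0.1], [2.1, 3.0, -0.1], [2.2, 3.1, -0.1], [2.3, 3.1, -0.1]]
```

Request:
play_rows(
  gripper=[1,1,1,1,1,1,1,1],
  delta_pos=[
    [1.4,2.0,-0.1],
    [1.7,2.4,-0.1],
    [1.8,2.5,-0.1],
    [1.9,2.7,-0.1],
    [2.0,2.8,-0.1],
    [2.1,3.0,-0.1],
    [2.2,3.1,-0.1],
    [2.3,3.1,-0.1],
  ],
  turn=[
    [0,0,0],
    [0,0,0],
    [0,0,0],
    [0,0,0],
    [0,0,0],
    [0,0,0],
    [0,0,0],
    [0,0,0],
  ],
)

```text
time: 6.28
position: [0.5314, -0.0418, 0.1576]
tool_rot: [0.993, 0.121, -0.0, 0.0]
ft_force: [-2.3, -1.1, 2.6]
grip_width: 0.0322
grip_force: 15.0
```

```bash
python3 go.py 0 .18 8 20
```

```text
t=6.28 meas g=-0.6175 area=1613 uv=[269.3  86.3] phi_cmd=0.709 phi_tcp=0.713 pos-cmd(mm)=[ 0.4 -0.1 -0.4] F=[-2.3 -1.1  2.6] grip=0.0322/15.0
fit f=0.881 b=0.003 g=-0.6094 w=0.1727 res(mrad)=[ 0.  -0.3]
T 6.35 pred g [np.float64(-0.588), np.float64(-0.568), np.float64(-0.547), np.float64(-0.525), np.float64(-0.503), np.float64(-0.482), np.float64(-0.46), np.float64(-0.439)] phi [0.51 0.54 0.5  0.49 0.46 0.44 0.42 0.4 ]
ROWS [[-1.4, -1.9, 0.0], [-1.2, -1.6, 0.0], [-1.4, -2.0, 0.1], [-1.5, -2.2, 0.1], [-1.7, -2.4, 0.1], [-1.8, -2.7, 0.1], [-1.9, -2.9, 0.1], [-2.0, -3.1, 0.1]]
```

Request:
play_rows(
  gripper=[1,1,1,1,1,1,1,1],
  delta_pos=[
    [-1.4,-1.9,0.0],
    [-1.2,-1.6,0.0],
    [-1.4,-2.0,0.1],
    [-1.5,-2.2,0.1],
    [-1.7,-2.4,0.1],
    [-1.8,-2.7,0.1],
    [-1.9,-2.9,0.1],
    [-2.0,-3.1,0.1],
  ],
  turn=[
    [0,0,0],
    [0,0,0],
    [0,0,0],
    [0,0,0],
    [0,0,0],
    [0,0,0],
    [0,0,0],
    [0,0,0],
  ],
)

```text
time: 7.32
position: [0.5048, -0.0162, 0.1568]
tool_rot: [0.993, 0.121, 0.0, 0.0]
ft_force: [-1.4, -0.9, 4.9]
grip_width: 0.0319
grip_force: 15.2
```

```bash
python3 go.py 0 .15 8 20
```

```text
t=7.33 meas g=-0.4328 area=1606 uv=[255.5  81.5] phi_cmd=0.400 phi_tcp=0.403 pos-cmd(mm)=[ 0.8  0.2 -0.2] F=[-1.4 -0.9  4.9] grip=0.0319/15.2
fit f=0.880 b=0.004 g=-0.4242 w=0.1770 res(mrad)=[ 0.   0.4 -0.2]
T 5.3 pred g [np.float64(-0.402), np.float64(-0.379), np.float64(-0.357), np.float64(-0.335), np.float64(-0.314), np.float64(-0.293), np.float64(-0.273), np.float64(-0.253)] phi [0.41 0.37 0.35 0.33 0.3  0.28 0.26 0.24]
ROWS [[0.1, 0.1, 0.0], [-0.1, -0.3, 0.0], [-0.2, -0.6, 0.0], [-0.3, -0.8, 0.0], [-0.4, -1.1, 0.0], [-0.5, -1.4, 0.0], [-0.5, -1.6, 0.0], [-0.6, -1.8, 0.0]]
```

Model agreement is excellent.

Request:
play_rows(
  gripper=[1,1,1,1,1,1,1,1],
  delta_pos=[
    [0.1,0.1,0.0],
    [-0.1,-0.3,0.0],
    [-0.2,-0.6,0.0],
    [-0.3,-0.8,0.0],
    [-0.4,-1.1,0.0],
    [-0.5,-1.4,0.0],
    [-0.5,-1.6,0.0],
    [-0.6,-1.8,0.0],
  ],
  turn=[
    [0,0,0],
    [0,0,0],
    [0,0,0],
    [0,0,0],
    [0,0,0],
    [0,0,0],
    [0,0,0],
    [0,0,0],
  ],
)

```text
time: 8.38
position: [0.4945, -0.0, 0.1566]
tool_rot: [0.993, 0.121, -0.0, 0.0]
ft_force: [-1.3, -0.4, 5.7]
grip_width: 0.0319
grip_force: 15.2
```

```bash
sed -i "s/s\['f'\],s\['b'\]=(s.get('f',1),s.get('b',0))/s['f'],s['b']=float(e[0]),float(e[1])/" go.py; sed -i "s#(x\[0\]-s.get('f',1))/(.1 if start else .03)#(x[0]-(1 if start else s['f']))/(.1 if start else .03)#; s#(x\[1\]-s.get('b',0))/.02#(x[1]-(0 if start else s['b']))/.02#" ctl.py; python3 go.py 0 .13 8 20
```

```text
t=8.38 meas g=-0.2448 area=1567 uv=[240.6  79.1] phi_cmd=0.242 phi_tcp=0.242 pos-cmd(mm)=[ 0.6  0.4 -0.4] F=[-1.3 -0.4  5.7] grip=0.0319/15.2
fit f=0.884 b=0.010 g=-0.2373 w=0.1632 res(mrad)=[ 0.   0.6  1.5 -0.7]
T 3.42 pred g [np.float64(-0.217), np.float64(-0.196), np.float64(-0.177), np.float64(-0.158), np.float64(-0.141), np.float64(-0.124), np.float64(-0.109), np.float64(-0.094)] phi [0.26 0.21 0.18 0.15 0.12 0.1  0.08 0.06]
ROWS [[0.1, 0.2, 0.0], [-0.1, -0.4, 0.0], [-0.1, -0.7, 0.0], [-0.2, -1.1, 0.0], [-0.2, -1.4, 0.0], [-0.3, -1.7, 0.0], [-0.3, -1.9, 0.0], [-0.3, -2.2, 0.0]]
```

Request:
play_rows(
  gripper=[1,1,1,1,1,1,1,1],
  delta_pos=[
    [0.1,0.2,0.0],
    [-0.1,-0.4,0.0],
    [-0.1,-0.7,0.0],
    [-0.2,-1.1,0.0],
    [-0.2,-1.4,0.0],
    [-0.3,-1.7,0.0],
    [-0.3,-1.9,0.0],
    [-0.3,-2.2,0.0],
  ],
  turn=[
    [0,0,0],
    [0,0,0],
    [0,0,0],
    [0,0,0],
    [0,0,0],
    [0,0,0],
    [0,0,0],
    [0,0,0],
  ],
)

```text
time: 9.43
position: [0.4859, 0.0207, 0.1565]
tool_rot: [0.993, 0.121, -0.001, -0.0]
ft_force: [-3.4, -1.2, 4.1]
grip_width: 0.032
grip_force: 15.2
```

```bash
python3 go.py 0 .1 8 20
```

```text
t=9.43 meas g=-0.0925 area=1542 uv=[228.4  79.2] phi_cmd=0.057 phi_tcp=0.054 pos-cmd(mm)=[ 0.2  0.4 -0.5] F=[-3.4 -1.2  4.1] grip=0.0320/15.2
fit f=0.885 b=0.011 g=-0.0870 w=0.1087 res(mrad)=[ 0.   0.6  1.5 -0.6 -0.1]
T 1.63 pred g [np.float64(-0.073), np.float64(-0.06), np.float64(-0.049), np.float64(-0.039), np.float64(-0.03), np.float64(-0.023), np.float64(-0.018), np.float64(-0.014)] phi [ 0.11  0.04  0.02 -0.01 -0.03 -0.04 -0.05 -0.05]
ROWS [[0.0, 0.6, 0.0], [0.0, -0.2, 0.0], [0.0, -0.5, 0.0], [0.0, -0.8, 0.0], [0.0, -1.1, 0.0], [0.0, -1.2, 0.0], [0.0, -1.3, 0.0], [0.0, -1.3, 0.0]]
```

Request:
play_rows(
  gripper=[1,1,1,1,1,1,1,1],
  delta_pos=[
    [0.0,0.6,0.0],
    [0.0,-0.2,0.0],
    [0.0,-0.5,0.0],
    [0.0,-0.8,0.0],
    [0.0,-1.1,0.0],
    [0.0,-1.2,0.0],
    [0.0,-1.3,0.0],
    [0.0,-1.3,0.0],
  ],
  turn=[
    [0,0,0],
    [0,0,0],
    [0,0,0],
    [0,0,0],
    [0,0,0],
    [0,0,0],
    [0,0,0],
    [0,0,0],
  ],
)

```text
time: 10.48
position: [0.4827, 0.0334, 0.1565]
tool_rot: [0.993, 0.121, -0.001, -0.0]
ft_force: [-3.5, 0.1, 5.1]
grip_width: 0.0317
grip_force: 15.2
```

```bash
python3 go.py 0 .1 8 20; python3 - <<'E'
from h import *
snap('top','t2.png'); im=cv2.imread('pics/t2.png')[50:220,150:320]; cv2.imwrite('pics/t2c.png',cv2.resize(im,None,fx=3.5,fy=3.5,interpolation=cv2.INTER_CUBIC))
E
```

```text
t=10.47 meas g=-0.0078 area=1547 uv=[221.6  80.1] phi_cmd=-0.052 phi_tcp=-0.055 pos-cmd(mm)=[ 0.1  0.5 -0.5] F=[-3.5  0.1  5.1] grip=0.0317/15.2
fit f=0.887 b=0.014 g=-0.0066 w=0.0302 res(mrad)=[ 0.   0.4  1.  -0.9  1.  -0.4]
T 1.5 pred g [np.float64(-0.003), np.float64(0.0), np.float64(0.002), np.float64(0.002), np.float64(0.002), np.float64(0.002), np.float64(0.001), np.float64(0.001)] phi [-0.   -0.05 -0.05 -0.04 -0.08 -0.06 -0.1  -0.06]
ROWS [[0.0, 0.6, 0.0], [0.0, 0.0, 0.0], [0.0, 0.1, 0.0], [0.0, 0.1, 0.0], [0.0, -0.3, 0.0], [0.0, 0.0, 0.0], [0.0, -0.6, 0.0], [0.0, -0.1, 0.0]]
```

View pics/t2c.png

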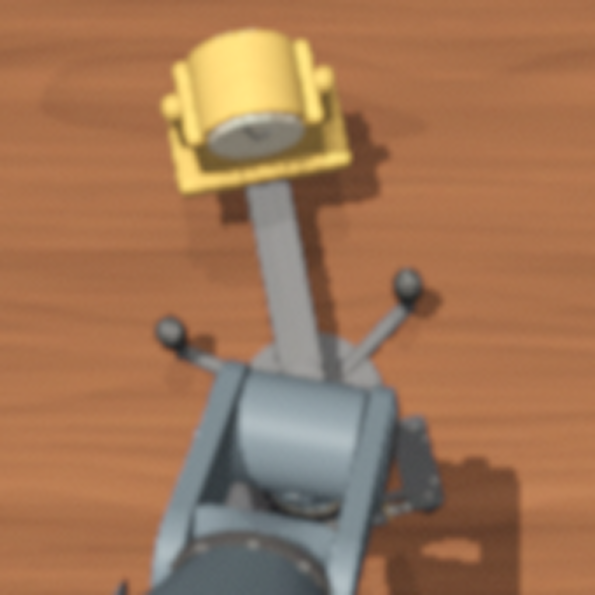

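The arm's centreline in this crop runs from about (270,187) to (302,375), with the buffers at (171,331) and (407,283). The clock is nearly stopped, so I'll hold the handle and let friction finish the stop.

```bash
python3 - <<'E'
from ctl import *
c=cam('t2.png'); C=lambda x,y:(150+x/3.5,50+y/3.5)
a=onz(c,*C(270,187),.085);b=onz(c,*C(302,375),.085); print('arm dir',np.arctan2(*(a-b)[1::-1]),a,b)
c0=cam('top0.png');C0=lambda x,y:(180+x/3.5,50+y/3.5); a0=onz(c0,*C0(303,208),.085);b0=onz(c0,*C0(217,372),.085)
print('arm dir0',np.arctan2(*(a0-b0)[1::-1]))
for z in(.085,.1):
  L=onz(c,*C(171,331),z);R=onz(c,*C(407,283),z)
  for o in((.603,.0568),(.602,.0545)): 
    t=[np.arctan2(p[1]-o[1],p[0]-o[0]) for p in(L,R)]; print(z,o,sum(t)/2,t)
s=state(); C_=np.array(s['C'])
r=[[0,0,0]]*3+[[0,.2,0]]+[[0,.4,0]]*2
s['pend']=[(C_+T.T@np.array(d)/100).tolist() for d in r]; json.dump(s,open('st.json','w'))
P=np.array(s['P']); tn=P[-1,0]+.05; P2=np.vstack([P,[[tn,P[-1,1]]]+[[tn+(i+1)/8,phi_of(p)] for i,p in enumerate(s['pend'])]])
print(sim(-.0066,.0302,P[-1,0],tn+.75,P2,s['f'],s['b'])[0][::10])
E
```

```text
arm dir 0.18561466907750018 [0.80076493 0.09387864 0.085     ] [0.61793479 0.05954751 0.085     ]
arm dir0 -0.4553898254106217
0.085 (0.603, 0.0568) 0.21056930523007172 [np.float64(1.1536912780384811), np.float64(-0.7325526675783377)]
0.085 (0.602, 0.0545) 0.21915143917235425 [np.float64(1.1538157273782201), np.float64(-0.7155128490335116)]
0.1 (0.603, 0.0568) 0.2096658137231585 [np.float64(1.1745406331988681), np.float64(-0.7552090057525511)]
0.1 (0.602, 0.0545) 0.21821614946665924 [np.float64(1.1742860793399639), np.float64(-0.7378537804066454)]
[[-0.0066      0.0302    ]
 [-0.00347388  0.02083001]
 [-0.00148998  0.01186841]
 [-0.00060349  0.00322513]
 [-0.00054619 -0.        ]
 [-0.00054619  0.        ]
 [-0.00054619 -0.        ]]
```

```bash
python3 - <<'E'
from ctl import *
def left_edge(f,rows,x0f):
    im=cv2.cvtColor(cv2.imread('pics/'+f),cv2.COLOR_BGR2HSV)[:,:,1].astype(float); c=cam(f); pts=[]
    for v in rows:
        u0=x0f(v); xs=np.arange(int(u0)-9,int(u0)+10); p=im[v,xs]   # outside high sat, inside low
        th=(p[:4].mean()+im[v,int(u0)+4:int(u0)+8].mean())/2
        for i in range(3,len(xs)-1):
            if p[i]>=th>p[i+1]: pts.append([xs[i]+(p[i]-th)/(p[i]-p[i+1]),v]); break
    pts=np.array(pts); W=np.array([onz(c,*p,.085)[:2] for p in pts])
    for _ in range(3):
        m=W.mean(0); d=np.linalg.svd(W-m)[2][0]; d*=np.sign(d[0]); r=(W-m)@[-d[1],d[0]]; k=abs(r)<max(2*r.std(),5e-4); W=W[k]
    n=np.array([-d[1],d[0]]); print(f,len(W),'dir',np.arctan2(d[1],d[0]),'rms mm',1000*r.std(),'centreline offset from A mm',1000*(m-n*.02-np.array([.603,.0568]))@n)
# start: left edge crop (280,195)->(205,345) ; now: (250,190)->(276,370)
e0=lambda v:180+(280+(v*3.5-175-195)*(205-280)/150)/3.5
e1=lambda v:150+(249+(v*3.5-175-190)*(27)/180)/3.5
left_edge('top0.png',range(107,148),e0); left_edge('t2.png',range(106,154),e1)
for f in('top0.png','t2.png'):
    c=cam(f); im=cv2.imread('pics/'+f)[:,:,::-1]; uv,_=gate_meas(dict(color=im)); p=onz(c,*uv,Z)[:2]; print(f,'centroid r',np.linalg.norm(p-A),ang(c,uv))
for f,C,a,b in(('top0.png',(180,50),(233,160),(383,238)),('t2.png',(150,50),(183,192),(349,160))):
    c=cam(f);P=[onz(c,C[0]+x/3.5,C[1]+y/3.5,.095) for x,y in(a,b)]; d=P[0]-P[1]; print('plate edge dir-90',np.arctan2(d[1],d[0])-np.pi/2,np.linalg.norm(d))
E
```

```text
top0.png 36 dir -0.4776526263947249 rms mm 0.33702632685512035 centreline offset from A mm 0.4204823993624274
t2.png 40 dir 0.21158230762304633 rms mm 0.5154736499016072 centreline offset from A mm -0.29384544150234504
top0.png centroid r 0.25399953390786834 -0.7385808355274488
t2.png centroid r 0.2580832679012636 -0.04315916352121377
plate edge dir-90 -0.490890718471785 0.16043326037346362
plate edge dir-90 0.20715466414186712 0.15941913972918476
```

Arm edge, plate edge and centroid all give a swing of 0.69–0.70 rad, so the clock is at the middle. I'll let it stop.

Request:
play_rows(
  gripper=[1,1,1,1,1,1],
  delta_pos=[
    [0,0,0],
    [0,0,0],
    [0,0,0],
    [0,0.2,0],
    [0,0.4,0],
    [0,0.4,0],
  ],
  turn=[
    [0,0,0],
    [0,0,0],
    [0,0,0],
    [0,0,0],
    [0,0,0],
    [0,0,0],
  ],
)

```text
time: 11.32
position: [0.4836, 0.0293, 0.1565]
tool_rot: [0.993, 0.121, -0.001, -0.0]
ft_force: [-3.0, -0.4, 5.2]
grip_width: 0.0322
grip_force: 15.2
```

```bash
python3 - <<'E'
from ctl import *
s,t=update(); e=estimate(s,t,20); rows(s,[s['P'][-1][1]]*5)
E
```

```text
t=11.32 meas g=0.0057 area=1542 uv=[220.5  80.4] phi_cmd=-0.018 phi_tcp=-0.021 pos-cmd(mm)=[ 0.   0.3 -0.5] F=[-3.  -0.4  5.2] grip=0.0322/15.2
fit f=0.889 b=0.017 g=0.0042 w=0.0000 res(mrad)=[ 0.   0.1  0.2 -1.8  0.8  2.  -1.5]
ROWS [[0.0, 0.0, 0.0], [0.0, 0.0, 0.0], [0.0, 0.0, 0.0], [0.0, 0.0, 0.0], [0.0, 0.0, 0.0]]
```

Request:
play_rows(
  gripper=[1,1,1,1,1],
  delta_pos=[
    [0,0,0],
    [0,0,0],
    [0,0,0],
    [0,0,0],
    [0,0,0],
  ],
  turn=[
    [0,0,0],
    [0,0,0],
    [0,0,0],
    [0,0,0],
    [0,0,0],
  ],
)

```text
time: 12.0
position: [0.4835, 0.0294, 0.1565]
tool_rot: [0.993, 0.121, -0.001, -0.0]
ft_force: [-3.6, -1.5, 5.2]
grip_width: 0.0318
grip_force: 15.2
```

```bash
python3 - <<'E'
from ctl import *
s,t=update(); e=estimate(s,t,20); rows(s,[s['P'][-1][1]]*8)
E
```

```text
t=12.00 meas g=0.0055 area=1543 uv=[220.5  80.4] phi_cmd=-0.018 phi_tcp=-0.021 pos-cmd(mm)=[-0.   0.4 -0.5] F=[-3.6 -1.5  5.2] grip=0.0318/15.2
fit f=0.891 b=0.019 g=0.0054 w=0.0000 res(mrad)=[ 0.  -0.2 -0.7 -3.2 -0.5  1.7 -0.3 -0.2]
ROWS [[0.0, 0.0, 0.0], [0.0, 0.0, 0.0], [0.0, 0.0, 0.0], [0.0, 0.0, 0.0], [0.0, 0.0, 0.0], [0.0, 0.0, 0.0], [0.0, 0.0, 0.0], [0.0, 0.0, 0.0]]
```

It has stopped at +0.005 rad and is standing still. I'll keep holding.

Request:
play_rows(
  gripper=[1,1,1,1,1,1,1,1],
  delta_pos=[
    [0,0,0],
    [0,0,0],
    [0,0,0],
    [0,0,0],
    [0,0,0],
    [0,0,0],
    [0,0,0],
    [0,0,0],
  ],
  turn=[
    [0,0,0],
    [0,0,0],
    [0,0,0],
    [0,0,0],
    [0,0,0],
    [0,0,0],
    [0,0,0],
    [0,0,0],
  ],
)

```text
time: 13.05
position: [0.4835, 0.0294, 0.1564]
tool_rot: [0.993, 0.121, -0.001, -0.0]
ft_force: [-3.2, -1.6, 4.7]
grip_width: 0.0319
grip_force: 15.2
```

```bash
python3 - <<'E'
from ctl import *
s,t=update(); rows(s,[s['P'][-1][1]]*12)
E
```

```text
t=13.05 meas g=0.0059 area=1549 uv=[220.5  80.4] phi_cmd=-0.018 phi_tcp=-0.021 pos-cmd(mm)=[-0.   0.4 -0.6] F=[-3.2 -1.6  4.7] grip=0.0319/15.2
ROWS [[0.0, 0.0, 0.0], [0.0, 0.0, 0.0], [0.0, 0.0, 0.0], [0.0, 0.0, 0.0], [0.0, 0.0, 0.0], [0.0, 0.0, 0.0], [0.0, 0.0, 0.0], [0.0, 0.0, 0.0], [0.0, 0.0, 0.0], [0.0, 0.0, 0.0], [0.0, 0.0, 0.0], [0.0, 0.0, 0.0]]
```

Request:
play_rows(
  gripper=[1,1,1,1,1,1,1,1,1,1,1,1],
  delta_pos=[
    [0,0,0],
    [0,0,0],
    [0,0,0],
    [0,0,0],
    [0,0,0],
    [0,0,0],
    [0,0,0],
    [0,0,0],
    [0,0,0],
    [0,0,0],
    [0,0,0],
    [0,0,0],
  ],
  turn=[
    [0,0,0],
    [0,0,0],
    [0,0,0],
    [0,0,0],
    [0,0,0],
    [0,0,0],
    [0,0,0],
    [0,0,0],
    [0,0,0],
    [0,0,0],
    [0,0,0],
    [0,0,0],
  ],
)

```text
time: 14.6
position: [0.4836, 0.0294, 0.1565]
tool_rot: [0.993, 0.121, -0.001, -0.0]
ft_force: [-2.9, -0.8, 5.4]
grip_width: 0.0318
grip_force: 15.2
```

```bash
python3 - <<'E'
from ctl import *
s,t=update(); rows(s,[s['P'][-1][1]]*12)
E
```

```text
t=14.60 meas g=0.0054 area=1546 uv=[220.5  80.4] phi_cmd=-0.018 phi_tcp=-0.021 pos-cmd(mm)=[ 0.   0.4 -0.5] F=[-2.9 -0.8  5.4] grip=0.0318/15.2
ROWS [[0.0, 0.0, 0.0], [0.0, 0.0, 0.0], [0.0, 0.0, 0.0], [0.0, 0.0, 0.0], [0.0, 0.0, 0.0], [0.0, 0.0, 0.0], [0.0, 0.0, 0.0], [0.0, 0.0, 0.0], [0.0, 0.0, 0.0], [0.0, 0.0, 0.0], [0.0, 0.0, 0.0], [0.0, 0.0, 0.0]]
```

Request:
play_rows(
  gripper=[1,1,1,1,1,1,1,1,1,1,1,1],
  delta_pos=[
    [0,0,0],
    [0,0,0],
    [0,0,0],
    [0,0,0],
    [0,0,0],
    [0,0,0],
    [0,0,0],
    [0,0,0],
    [0,0,0],
    [0,0,0],
    [0,0,0],
    [0,0,0],
  ],
  turn=[
    [0,0,0],
    [0,0,0],
    [0,0,0],
    [0,0,0],
    [0,0,0],
    [0,0,0],
    [0,0,0],
    [0,0,0],
    [0,0,0],
    [0,0,0],
    [0,0,0],
    [0,0,0],
  ],
)

```text
time: 16.15
position: [0.4835, 0.0294, 0.1564]
tool_rot: [0.993, 0.121, -0.001, -0.0]
ft_force: [-2.4, 0.4, 6.1]
grip_width: 0.0323
grip_force: 15.2
```

```bash
python3 - <<'E'
from ctl import *
s,t=update(); s['f'],s['b']=.889,.015; json.dump(s,open('st.json','w')); e=(.889,.015,s['M'][-1][1],0.); plan(s,t,e,.69,.17,8)
E
```

```text
t=16.15 meas g=0.0058 area=1550 uv=[220.5  80.4] phi_cmd=-0.018 phi_tcp=-0.021 pos-cmd(mm)=[-0.   0.4 -0.6] F=[-2.4  0.4  6.1] grip=0.0323/15.2
T 7.55 pred g [np.float64(0.006), np.float64(0.006), np.float64(0.007), np.float64(0.008), np.float64(0.011), np.float64(0.014), np.float64(0.018), np.float64(0.023)] phi [-0.    0.02  0.09  0.08  0.09  0.1   0.1   0.1 ]
ROWS [[0.0, 0.2, 0.0], [0.0, 0.4, 0.0], [0.0, 1.3, 0.0], [0.0, 1.2, 0.0], [0.0, 1.3, 0.0], [0.0, 1.4, 0.0], [0.0, 1.4, 0.0], [0.0, 1.5, 0.0]]
```

Held still for about 5 s. Now on to the left buffer.

Request:
play_rows(
  gripper=[1,1,1,1,1,1,1,1],
  delta_pos=[
    [0.0,0.2,0.0],
    [0.0,0.4,0.0],
    [0.0,1.3,0.0],
    [0.0,1.2,0.0],
    [0.0,1.3,0.0],
    [0.0,1.4,0.0],
    [0.0,1.4,0.0],
    [0.0,1.5,0.0],
  ],
  turn=[
    [0,0,0],
    [0,0,0],
    [0,0,0],
    [0,0,0],
    [0,0,0],
    [0,0,0],
    [0,0,0],
    [0,0,0],
  ],
)

```text
time: 17.2
position: [0.4879, 0.0148, 0.1565]
tool_rot: [0.993, 0.121, 0.0, -0.0]
ft_force: [-2.5, 0.1, 4.0]
grip_width: 0.0317
grip_force: 15.1
```

```bash
python3 go.py .69 .17 8 2.8
```

```text
t=17.20 meas g=0.0240 area=1539 uv=[219.   80.5] phi_cmd=0.107 phi_tcp=0.106 pos-cmd(mm)=[ 0.7  0.4 -0.5] F=[-2.5  0.1  4. ] grip=0.0317/15.1
fit f=0.889 b=0.018 g=0.0258 w=0.0480 res(mrad)=[ 0.5  0.1 -0.5]
T 7.33 pred g [np.float64(0.032), np.float64(0.038), np.float64(0.044), np.float64(0.052), np.float64(0.059), np.float64(0.068), np.float64(0.077), np.float64(0.087)] phi [0.05 0.07 0.06 0.06 0.06 0.06 0.05 0.05]
ROWS [[0.0, -0.7, 0.0], [0.0, -0.5, 0.0], [0.0, -0.6, 0.0], [0.0, -0.6, 0.0], [0.0, -0.6, 0.0], [0.0, -0.6, 0.0], [0.0, -0.7, 0.0], [0.0, -0.7, 0.0]]
```

Request:
play_rows(
  gripper=[1,1,1,1,1,1,1,1],
  delta_pos=[
    [0.0,-0.7,0.0],
    [0.0,-0.5,0.0],
    [0.0,-0.6,0.0],
    [0.0,-0.6,0.0],
    [0.0,-0.6,0.0],
    [0.0,-0.6,0.0],
    [0.0,-0.7,0.0],
    [0.0,-0.7,0.0],
  ],
  turn=[
    [0,0,0],
    [0,0,0],
    [0,0,0],
    [0,0,0],
    [0,0,0],
    [0,0,0],
    [0,0,0],
    [0,0,0],
  ],
)

```text
time: 18.25
position: [0.4857, 0.0215, 0.1565]
tool_rot: [0.993, 0.121, -0.0, -0.0]
ft_force: [-5.1, -2.3, 4.7]
grip_width: 0.032
grip_force: 15.2
```

```bash
python3 go.py .69 .17 8 3.5
```

```text
t=18.25 meas g=0.0929 area=1540 uv=[213.6  82. ] phi_cmd=0.049 phi_tcp=0.047 pos-cmd(mm)=[ 0.3  0.3 -0.5] F=[-5.1 -2.3  4.7] grip=0.0320/15.2
fit f=0.888 b=0.022 g=0.0972 w=0.0898 res(mrad)=[-0.1  0.4 -0.2]
T 6.54 pred g [np.float64(0.108), np.float64(0.12), np.float64(0.132), np.float64(0.144), np.float64(0.157), np.float64(0.17), np.float64(0.183), np.float64(0.197)] phi [ 0.    0.01 -0.   -0.01 -0.02 -0.03 -0.04 -0.04]
ROWS [[0.0, -0.5, 0.0], [0.0, -0.5, 0.0], [0.0, -0.6, 0.0], [0.0, -0.7, 0.0], [0.0, -0.8, 0.0], [0.0, -0.9, 0.0], [0.0, -1.0, 0.0], [0.0, -1.1, 0.0]]
```

Request:
play_rows(
  gripper=[1,1,1,1,1,1,1,1],
  delta_pos=[
    [0.0,-0.5,0.0],
    [0.0,-0.5,0.0],
    [0.0,-0.6,0.0],
    [0.0,-0.7,0.0],
    [0.0,-0.8,0.0],
    [0.0,-0.9,0.0],
    [0.0,-1.0,0.0],
    [0.0,-1.1,0.0],
  ],
  turn=[
    [0,0,0],
    [0,0,0],
    [0,0,0],
    [0,0,0],
    [0,0,0],
    [0,0,0],
    [0,0,0],
    [0,0,0],
  ],
)

```text
time: 19.3
position: [0.483, 0.0323, 0.1565]
tool_rot: [0.993, 0.121, -0.001, -0.0]
ft_force: [-5.1, -1.4, 5.0]
grip_width: 0.0322
grip_force: 15.2
```

```bash
python3 go.py .69 .16 8 4
```

```text
t=19.30 meas g=0.1928 area=1485 uv=[206.1  84.8] phi_cmd=-0.043 phi_tcp=-0.046 pos-cmd(mm)=[ 0.1  0.3 -0.5] F=[-5.1 -1.4  5. ] grip=0.0322/15.2
fit f=0.885 b=0.021 g=0.1989 w=0.1110 res(mrad)=[ 0.3  0.6 -1.5  0.5]
T 5.76 pred g [np.float64(0.213), np.float64(0.227), np.float64(0.242), np.float64(0.256), np.float64(0.271), np.float64(0.287), np.float64(0.302), np.float64(0.318)] phi [-0.06 -0.07 -0.08 -0.09 -0.11 -0.12 -0.13 -0.14]
ROWS [[0.0, -0.2, 0.0], [0.0, -0.3, 0.0], [0.0, -0.5, 0.0], [0.0, -0.6, 0.0], [0.0, -0.7, 0.0], [0.0, -0.9, 0.0], [0.0, -1.0, 0.0], [0.1, -1.2, 0.0]]
```

Request:
play_rows(
  gripper=[1,1,1,1,1,1,1,1],
  delta_pos=[
    [0.0,-0.2,0.0],
    [0.0,-0.3,0.0],
    [0.0,-0.5,0.0],
    [0.0,-0.6,0.0],
    [0.0,-0.7,0.0],
    [0.0,-0.9,0.0],
    [0.0,-1.0,0.0],
    [0.1,-1.2,0.0],
  ],
  turn=[
    [0,0,0],
    [0,0,0],
    [0,0,0],
    [0,0,0],
    [0,0,0],
    [0,0,0],
    [0,0,0],
    [0,0,0],
  ],
)

```text
time: 20.35
position: [0.4812, 0.0442, 0.1565]
tool_rot: [0.993, 0.121, -0.0, -0.0]
ft_force: [-4.8, -1.4, 5.1]
grip_width: 0.032
grip_force: 15.2
```

```bash
python3 go.py .69 .16 8 4
```

```text
t=20.35 meas g=0.2689 area=1107 uv=[200.9  88.2] phi_cmd=-0.144 phi_tcp=-0.147 pos-cmd(mm)=[ 0.3  0.4 -0.5] F=[-4.8 -1.4  5.1] grip=0.0320/15.2
fit f=0.856 b=-0.002 g=0.2745 w=0.0674 res(mrad)=[-0.9  4.4 -6.2  2.2]
T 4.87 pred g [np.float64(0.283), np.float64(0.293), np.float64(0.303), np.float64(0.314), np.float64(0.325), np.float64(0.337), np.float64(0.349), np.float64(0.363)] phi [-0.09 -0.1  -0.09 -0.09 -0.09 -0.09 -0.09 -0.1 ]
ROWS [[-0.1, 0.7, 0.0], [-0.1, 0.6, 0.0], [-0.1, 0.7, 0.0], [-0.1, 0.7, 0.0], [-0.1, 0.7, 0.0], [-0.1, 0.6, 0.0], [-0.1, 0.6, 0.0], [-0.1, 0.5, 0.0]]
```

The colour mask's left limit clipped the clock. I'll fix it, drop the two bad readings and re-measure.

```bash
sed -i 's/m\[:,:185\]=0/m[:,:130]=0/' ctl.py; python3 - <<'E'
import json; s=json.load(open('st.json')); s['M']=s['M'][:-2]; s['pend']=None; s['f'],s['b']=.888,.02; json.dump(s,open('st.json','w'))
E
python3 go.py .69 .15 8 4.5
```

```text
t=20.40 meas g=0.3542 area=1538 uv=[194.2  90.2] phi_cmd=-0.144 phi_tcp=-0.149 pos-cmd(mm)=[ 0.2  0.7 -0.5] F=[-5.3 -2.2  4.4] grip=0.0320/15.2
fit f=0.894 b=0.024 g=0.3617 w=0.1540 res(mrad)=[-0.8  0.1  0.9 -0.2]
T 4.1 pred g [np.float64(0.381), np.float64(0.4), np.float64(0.419), np.float64(0.438), np.float64(0.457), np.float64(0.475), np.float64(0.493), np.float64(0.51)] phi [-0.18 -0.2  -0.23 -0.25 -0.27 -0.29 -0.31 -0.33]
ROWS [[0.0, -0.4, 0.0], [0.1, -0.7, 0.0], [0.1, -1.0, 0.0], [0.2, -1.2, 0.0], [0.3, -1.5, 0.0], [0.3, -1.7, 0.0], [0.4, -1.9, 0.0], [0.5, -2.1, 0.0]]
```

Request:
play_rows(
  gripper=[1,1,1,1,1,1,1,1],
  delta_pos=[
    [0.0,-0.4,0.0],
    [0.1,-0.7,0.0],
    [0.1,-1.0,0.0],
    [0.2,-1.2,0.0],
    [0.3,-1.5,0.0],
    [0.3,-1.7,0.0],
    [0.4,-1.9,0.0],
    [0.5,-2.1,0.0],
  ],
  turn=[
    [0,0,0],
    [0,0,0],
    [0,0,0],
    [0,0,0],
    [0,0,0],
    [0,0,0],
    [0,0,0],
    [0,0,0],
  ],
)

```text
time: 21.45
position: [0.4809, 0.0659, 0.1566]
tool_rot: [0.993, 0.121, -0.001, -0.0]
ft_force: [-5.5, -0.6, 6.1]
grip_width: 0.0321
grip_force: 15.3
```

```bash
python3 go.py .69 .12 8 4
```

```text
t=21.45 meas g=0.5145 area=1560 uv=[183.6  97.6] phi_cmd=-0.325 phi_tcp=-0.329 pos-cmd(mm)=[ 0.2  0.5 -0.4] F=[-5.5 -0.6  6.1] grip=0.0321/15.3
fit f=0.896 b=0.026 g=0.5214 w=0.1400 res(mrad)=[ 0.   0.1 -0.1]
T 2.63 pred g [np.float64(0.539), np.float64(0.556), np.float64(0.573), np.float64(0.588), np.float64(0.602), np.float64(0.615), np.float64(0.627), np.float64(0.638)] phi [-0.31 -0.36 -0.38 -0.41 -0.43 -0.44 -0.46 -0.47]
ROWS [[-0.1, 0.2, 0.0], [0.1, -0.4, 0.0], [0.2, -0.6, 0.0], [0.3, -0.9, 0.0], [0.4, -1.1, 0.0], [0.5, -1.3, 0.0], [0.6, -1.5, 0.0], [0.6, -1.6, 0.0]]
```

Request:
play_rows(
  gripper=[1,1,1,1,1,1,1,1],
  delta_pos=[
    [-0.1,0.2,0.0],
    [0.1,-0.4,0.0],
    [0.2,-0.6,0.0],
    [0.3,-0.9,0.0],
    [0.4,-1.1,0.0],
    [0.5,-1.3,0.0],
    [0.6,-1.5,0.0],
    [0.6,-1.6,0.0],
  ],
  turn=[
    [0,0,0],
    [0,0,0],
    [0,0,0],
    [0,0,0],
    [0,0,0],
    [0,0,0],
    [0,0,0],
    [0,0,0],
  ],
)

```text
time: 22.5
position: [0.4835, 0.083, 0.1568]
tool_rot: [0.993, 0.121, 0.0, -0.0]
ft_force: [-3.2, -0.8, 5.7]
grip_width: 0.0322
grip_force: 15.2
```

```bash
python3 go.py .71 .09 8 4
```

```text
t=22.50 meas g=0.6390 area=1567 uv=[176.2 104.4] phi_cmd=-0.467 phi_tcp=-0.474 pos-cmd(mm)=[ 0.8  0.6 -0.2] F=[-3.2 -0.8  5.7] grip=0.0322/15.2
fit f=0.896 b=0.026 g=0.6431 w=0.0790 res(mrad)=[ 0. -0.  0.]
T 1.5 pred g [np.float64(0.653), np.float64(0.664), np.float64(0.673), np.float64(0.681), np.float64(0.688), np.float64(0.694), np.float64(0.698), np.float64(0.7)] phi [-0.38 -0.43 -0.45 -0.47 -0.49 -0.51 -0.52 -0.52]
ROWS [[-0.4, 1.0, 0.0], [-0.2, 0.4, 0.0], [-0.1, 0.2, 0.0], [0.0, 0.0, 0.0], [0.1, -0.2, 0.0], [0.2, -0.4, 0.0], [0.3, -0.5, -0.1], [0.3, -0.5, -0.1]]
```

Request:
play_rows(
  gripper=[1,1,1,1,1,1,1,1],
  delta_pos=[
    [-0.4,1.0,0.0],
    [-0.2,0.4,0.0],
    [-0.1,0.2,0.0],
    [0.0,0.0,0.0],
    [0.1,-0.2,0.0],
    [0.2,-0.4,0.0],
    [0.3,-0.5,0.0],
    [0.3,-0.5,0.0],
  ],
  turn=[
    [0,0,0],
    [0,0,0],
    [0,0,0],
    [0,0,0],
    [0,0,0],
    [0,0,0],
    [0,0,0],
    [0,0,0],
  ],
)

```text
time: 23.55
position: [0.485, 0.0886, 0.1569]
tool_rot: [0.993, 0.121, -0.0, -0.0]
ft_force: [-5.6, 0.2, 7.5]
grip_width: 0.0324
grip_force: 15.3
```

```bash
python3 - <<'E'
from ctl import *
s,t=update(); e=estimate(s,t,4); p=s['P'][-1][1]; rows(s,[p+.03,p+.06,p+.09,p+.12,p+.15,p+.18,p+.18,p+.18])
E
```

```text
t=23.55 meas g=0.7028 area=1573 uv=[172.9 108.3] phi_cmd=-0.516 phi_tcp=-0.523 pos-cmd(mm)=[ 0.6  0.7 -1.1] F=[-5.6  0.2  7.5] grip=0.0324/15.3
fit f=0.896 b=0.026 g=0.7000 w=-0.0000 res(mrad)=[ 0.1 -0.1  0.  -2.8]
ROWS [[-0.2, 0.3, 0.1], [-0.3, 0.6, 0.1], [-0.5, 1.0, 0.1], [-0.6, 1.3, 0.1], [-0.8, 1.6, 0.1], [-0.9, 2.0, 0.1], [-0.9, 2.0, 0.1], [-0.9, 2.0, 0.1]]
```

Request:
play_rows(
  gripper=[1,1,1,1,1,1,1,1],
  delta_pos=[
    [-0.2,0.3,0],
    [-0.3,0.6,0],
    [-0.5,1.0,0],
    [-0.6,1.3,0],
    [-0.8,1.6,0],
    [-0.9,2.0,0],
    [-0.9,2.0,0],
    [-0.9,2.0,0],
  ],
  turn=[
    [0,0,0],
    [0,0,0],
    [0,0,0],
    [0,0,0],
    [0,0,0],
    [0,0,0],
    [0,0,0],
    [0,0,0],
  ],
)

```text
time: 24.6
position: [0.481, 0.0665, 0.1566]
tool_rot: [0.993, 0.121, -0.0, -0.0]
ft_force: [-4.8, -0.7, 5.1]
grip_width: 0.0319
grip_force: 15.2
```

```bash
python3 - <<'E'
from ctl import *
s,t=update(); rows(s,list(np.linspace(s['P'][-1][1],.7,12)[1:])+[.7])
E
```

```text
t=24.60 meas g=0.7159 area=1569 uv=[172.2 109.2] phi_cmd=-0.332 phi_tcp=-0.334 pos-cmd(mm)=[ 0.5  0.2 -0.4] F=[-4.8 -0.7  5.1] grip=0.0319/15.2
ROWS [[-0.3, 1.1, 0.0], [-0.5, 2.2, 0.0], [-0.6, 3.3, 0.0], [-0.6, 4.4, 0.0], [-0.5, 5.6, 0.0], [-0.3, 6.7, 0.0], [0.0, 7.7, 0.0], [0.4, 8.8, 0.0], [0.9, 9.8, -0.1], [1.5, 10.7, -0.1], [2.2, 11.6, -0.1], [2.2, 11.6, -0.1]]
```

Request:
play_rows(
  gripper=[1,1,1,1],
  delta_pos=[
    [0,0,0],
    [0,0,0],
    [0,0,0],
    [0,0,0],
  ],
  turn=[
    [0,0,0],
    [0,0,0],
    [0,0,0],
    [0,0,0],
  ],
)

```text
time: 25.15
position: [0.481, 0.0666, 0.1566]
tool_rot: [0.993, 0.121, -0.0, -0.0]
ft_force: [-4.7, -1.1, 5.3]
grip_width: 0.0319
grip_force: 15.2
```

```bash
python3 - <<'E'
from ctl import *
s=state(); s['pend']=None; json.dump(s,open('st.json','w'))
s,t=update(); rows(s,list(np.linspace(s['P'][-1][1],.7,12)[1:])+[.7])
E
```

```text
t=25.15 meas g=0.7170 area=1566 uv=[172.2 109.2] phi_cmd=-0.332 phi_tcp=-0.335 pos-cmd(mm)=[ 0.5  0.3 -0.4] F=[-4.7 -1.1  5.3] grip=0.0319/15.2
ROWS [[-0.3, 1.1, 0.0], [-0.5, 2.2, 0.0], [-0.6, 3.3, 0.0], [-0.6, 4.4, 0.0], [-0.5, 5.6, 0.0], [-0.3, 6.7, 0.0], [0.0, 7.7, 0.0], [0.4, 8.8, 0.0], [0.9, 9.8, -0.1], [1.5, 10.7, -0.1], [2.2, 11.6, -0.1], [2.2, 11.6, -0.1]]
```

The clock is resting on the left buffer. I'll relax the handle spring, then release.

Request:
play_rows(
  gripper=[1,1,1,1,1,1,1,1,1,1,1,1],
  delta_pos=[
    [-0.3,1.1,0.0],
    [-0.5,2.2,0.0],
    [-0.6,3.3,0.0],
    [-0.6,4.4,0.0],
    [-0.5,5.6,0.0],
    [-0.3,6.7,0.0],
    [0.0,7.7,0.0],
    [0.4,8.8,0.0],
    [0.9,9.8,-0.1],
    [1.5,10.7,-0.1],
    [2.2,11.6,-0.1],
    [2.2,11.6,-0.1],
  ],
  turn=[
    [0,0,0],
    [0,0,0],
    [0,0,0],
    [0,0,0],
    [0,0,0],
    [0,0,0],
    [0,0,0],
    [0,0,0],
    [0,0,0],
    [0,0,0],
    [0,0,0],
    [0,0,0],
  ],
)

```text
time: 26.7
position: [0.5318, -0.0419, 0.1577]
tool_rot: [0.993, 0.121, 0.001, 0.001]
ft_force: [-2.6, -4.2, 3.0]
grip_width: 0.0324
grip_force: 15.0
```

Request:
play_rows(
  gripper=[-1,-1,-1,-1,-1,-1,-1,-1],
  delta_pos=[
    [0,0,0],
    [0,0,0],
    [0,0,0],
    [0,0,0],
    [0,0,0],
    [0,0,0],
    [0,0,0],
    [0,0,0],
  ],
  turn=[
    [0,0,0],
    [0,0,0],
    [0,0,0],
    [0,0,0],
    [0,0,0],
    [0,0,0],
    [0,0,0],
    [0,0,0],
  ],
)

```text
time: 27.7
position: [0.5304, -0.0407, 0.1576]
tool_rot: [0.993, 0.121, 0.0, -0.0]
ft_force: [0.3, -0.5, -0.6]
grip_width: 0.0864
grip_force: 0.0
```

Request:
play_rows(
  gripper=[-1,-1,-1,-1,-1,-1,-1,-1,-1],
  delta_pos=[
    [0,0,-1.5],
    [0,0,-4],
    [0,0,-7],
    [0,0,-10],
    [0,0,-12],
    [0,0,-12],
    [0,0,-12],
    [0,0,-12],
    [0,0,-12],
  ],
  turn=[
    [0,0,0],
    [0,0,0],
    [0,0,0],
    [0,0,0],
    [0,0,0],
    [0,0,0],
    [0,0,0],
    [0,0,0],
    [0,0,0],
  ],
)

```text
time: 28.82
position: [0.5299, -0.0406, 0.2767]
tool_rot: [0.993, 0.121, -0.001, -0.0]
ft_force: [0.1, -0.0, 0.2]
grip_width: 0.087
grip_force: 0.0
```

```bash
python3 - <<'E'
from ctl import *
s=state(); s['pend']=None
c=snap('top','t3.png'); uv,a=gate_meas(c); print('g',ang(c,uv)+s['off'],a); snap('wrist','w3.png'); o=robot.get_obs(); print(o['time'],o['position'],o['ft_force'])
im=np.hstack([cv2.imread('pics/w3.png'),cv2.resize(cv2.imread('pics/t3.png')[40:232,100:356],(512,384))]); cv2.imwrite('pics/v3.png',cv2.resize(im,(800,300)))
E
```

```text
g 0.7159028462591643 1559
28.925 [ 0.53015049 -0.04060763  0.2769463 ] [-0.53941364  1.10800842  0.19549033]
```

View pics/v3.png

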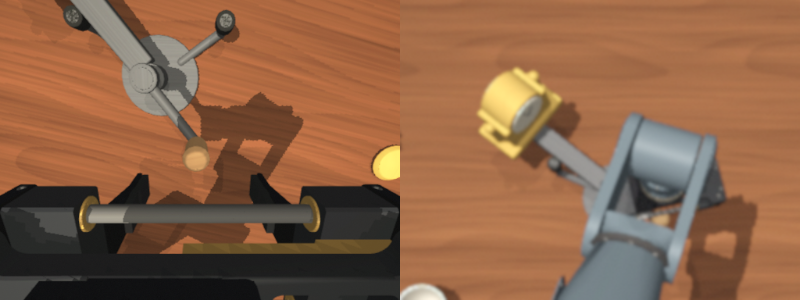

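The wrist view shows the arm against the left buffer at (73,17), the handle relaxed with the knob at (196,155), and the gripper clear. Handing in.

```bash
python3 -c "
from rig import robot
print(robot.hand_in())"
```

```text
the job is handed in; nothing more can be done
None
```

I swung the clock to the middle, held it still there for about 5 s, eased it onto the left buffer at an estimated 2 cm/s or less, released the handle and handed the job in at about 29 s; no verdict came back.

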